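# Set the roller mixer's speed slide to the marker clip

### The arm

A 7-joint arm with a two-finger parallel gripper is mounted at the origin on the work surface. World frame = base frame: x ahead of the robot, y to its left, z up, the work surface at z = 0. Lengths are in m, angles in rad, forces in N, time in s.
With the tool pointing down it reaches from about 0.4 to 0.85 m from the base axis. Payload 10.4 kg.
Tool frame: the origin (TCP) lies midway between the tips of the shut fingers; the grasp point (between the pads) lies 19 mm behind it (r.tcp_to_grasp is the z of the grasp point in the tool frame, in m); z points along the fingers, x is the direction in which the jaws open and shut, and the axes are right-handed (so a half turn about z gives the same grasp; the last joint's range is limited). The gripper opens to 87 mm and grips with 3 to 60 N. Pads are 19 mm wide; open, the fingers measure 117 mm over their backs; the gripper's body (75 mm by 190 mm) begins 51 mm behind the grasp point.
Start: joints at [1.208, 0.332, -0.065, 1.46, 0.022, 1.35, -0.088], TCP at [0.208, -0.589, 0.223] pointing down, gripper open.
Joint ranges: [-2.6, 2.6], [-0.5, 2.12], [-1.47, 1.34], [0.16, 2.42], [-1.27, 4.41], [0.06, 2.06], [-2.6, 2.6]. Speed limits (rad/s): [2.22, 2.22, 2.79, 2.79, 3.14, 3.14, 3.14].

### API

Orientations are given as a unit quaternion [x, y, z, w].
In Python, from bench import r, camera, close_job gives the robot as it stands. The module is installed in compiled form; this text tells all that it offers.
- The arm moves only by the shell command python3 -m crank 'ROWS' [FORCE]. ROWS is JSON, a list of rows, each an object of numbers: "x", "y", "z": the shift along the tool's x, y, z scaled (see below); "ax", "ay", "az": the turn, a rotation vector about the tool's x, y, z scaled (see below); "claw": the closure, from -1 (fully open) to 1 (shut), so that 0 is half open. A call has exactly 5 rows; each row is the pose to reach, as a shift and turn from the pose commanded when the call began, along the tool's axes at that moment; what a row does not reach only later rows make up. The controller multiplies each number of a shift by 1 m and each number of a turn by 2 rad. A row lasts 1/12 s, in which the tool goes at most 41.7 mm and 7.16 degrees, less where a joint would pass 70% of its speed; a pose out of reach is approached as far as the arm can. A call with a number of a shift or a turn outside -1 to 1 is refused whole. A call with a gripper value outside its range is refused whole. The fingers move at their own pace and stop on an object; FORCE is the grip in N (left out, the last holds). Time passes only in rows, so rows that repeat a pose let the fingers close, or fill a call up. It gives the time, the measured TCP pose, the force and the opening at its end, in the units of the state.
- r.read_state(): the state, without advancing time (a new reading comes with each control period).
- camera(name): name is "side" or "top"; returns a dict with "color" (480x640x3 uint8, blue, green, red), "fx", "fy", "cx", "cy" (pixels), "D" ([k1, k2, p1, p2, k3] as OpenCV has them; the pictures are not rectified), "eye" and "orientation" of the camera in the world. Camera axes: x right, y down, z forward; pixel columns grow to the right and rows downward; lengths in m; the calibration is good to about 2 mm. A picture is of the moment at which its call begins. There is no depth.
- close_job(): hands the job in, once; it reports no verdict.
The state is a dict: "time": time; "joint_positions": joint angles; "joint_vel": joint speeds; "joint_torque": joint torques, N m; "ee_pos": TCP position; "eef_rot": TCP orientation; "ft_force": force on the tool from outside, world axes, zero at the start; "torque": the same for the moment, N m; "width": finger opening in m.
Only numpy, scipy, OpenCV 4.12 (cv2) and the standard library are available. Lean on these libraries where they do the work, as an engineer would, in place of code of your own. Each camera call takes 0.05 s, during which the arm holds its last target. There are 200 camera calls.

### The job

Blood tubes are turning too slowly on the roller mixer: slide the grip of the mixer's long speed control along its track until it stands level with the marker clip on the front edge of the mixer, then let go. Leave the short slide control of the light box next to it as it is.

Things in the scene. Friction and masses are not known exactly. Their poses are not given: they have to be found in the camera images.
- speed_grip (a point): top centre of the black block grip to move: 30 mm (x) by 22 mm along the track (y), 38 mm tall, white line on top. On the front deck of the roller mixer (cream, 260 mm wide, tubes on rollers behind). Deck top 50 mm above the table, 1.5 mm under the grip, bare but for the clip, reaching 60 mm in x; machine body from 65 mm to +x, up to 40 mm above the deck. Axes: y along the track, z up, -x to deck front.
- speed_slide (a joint): position of the speed grip along its straight track, m, growing along the grip's y: 0 at one end stop, 0.15 at the other, middle of the deck 0.075. It stays where it is left; about 1.5 N moves it. The mixer itself is fixed to the bench, left or right of the light box.
- clip: dark steel marker clip fixed on the front edge of the mixer's deck, 24 (x) x 12 (y) mm, 6 mm high above the deck. Origin: on the deck surface, mid-width, 45 mm to -x of the track's centre line; it ends 36 mm from that line. Axes parallel to the speed grip's. The grip is right when its middle has the clip's y. Always 30 mm or more to +y of the grip's start and 15 mm or more short of the end stop.
- dimmer_grip (a point): top centre of the small round black grip (20 mm across, 30 mm tall) on the short track (50 mm of travel) of the light box (180 mm wide, grey with a white window behind its control deck). Not to be moved.

How it is judged:
By the outcome, as a careful person would: the job done as asked, in the order asked, and still so for the second after the job is handed in, with the robot touching nothing.
It also fails if it takes over 30 s, if anything falls off the work surface, if the arm or the gripper's body presses on something with over 40 N, if the wrist force passes 120 N, or if a joint passes its speed limit or range.

## Working session

There is one attempt and no reset: what is moved stays moved. The work goes in short steps, Python scripts to look and compute and a shell command to move; the robot and the scene stay as the last step left them, time stands still between calls to the robot, and variables do not carry over. Pictures are saved under pics/ and viewed, about 8 in all and at most 12, crops included, and the job is handed in when it is done.

```bash
mkdir -p pics; cat > h.py <<'E'
import cv2,numpy as np
from scipy.spatial.transform import Rotation as R
from bench import r,camera
def ray(c,px,z):
    K=np.array([[c['fx'],0,c['cx']],[0,c['fy'],c['cy']],[0,0,1.]])
    p=cv2.undistortPoints(np.array(px,float).reshape(-1,1,2),K,np.array(c['D'],float)).reshape(-1,2)
    d=np.c_[p,np.ones(len(p))]@R.from_quat(c['orientation']).as_matrix().T
    e=np.array(c['eye']); return e+d*((z-e[2])/d[:,2:3])
E
python3 - <<'E'
from h import *
for n in('top','side'):
    c=camera(n);cv2.imwrite(f'pics/{n}1.png',c['color']);print(n,c['eye'],c['orientation'],c['fx'])
s=r.read_state();print(s['time'],s['ee_pos'],s['eef_rot'],s['width'],R.from_quat(s['eef_rot']).as_matrix().round(3))
E
```

```text
top [ 0.36528377 -0.02372366  1.07063781] [ 0.70842326 -0.70172949  0.05305675 -0.0538255 ] 590.8428847596781
side [0.24810396 0.34781505 0.61718968] [-0.26323557  0.90012309 -0.33099774  0.10452726] 446.3990695657333
0.1 [ 0.20818727 -0.58895874  0.22186613] [ 8.16491668e-01 -5.77356902e-01 -5.11886119e-04 -3.19913660e-04] 0.08706848318083843 [[ 0.333 -0.943 -0.   ]
 [-0.943 -0.333  0.001]
 [-0.001  0.    -1.   ]]
```

View pics/top1.png

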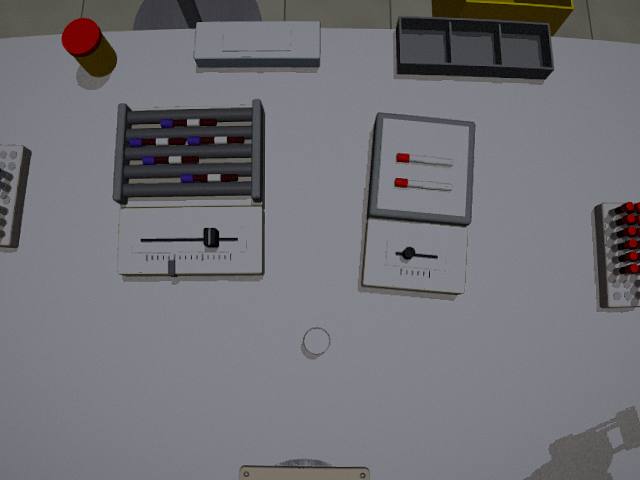

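View pics/side1.png

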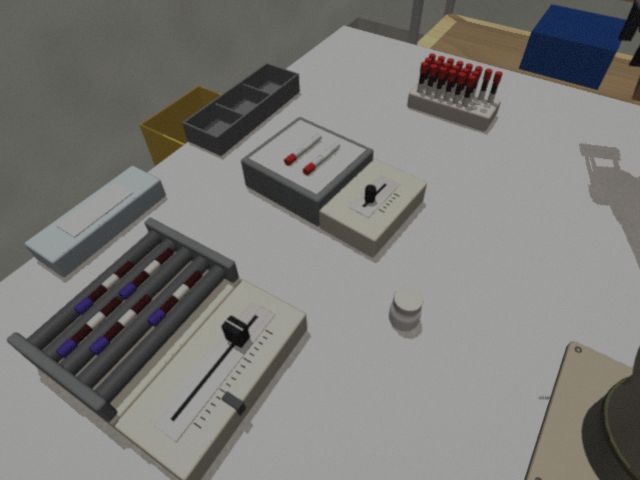

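The top view shows the mixer on the left, with the grip at about (211,237), the clip at (172,268) and the track from (141,240) to (238,239). In the side view the grip is at (236,331) and the clip at (233,401). Next I enlarge both and measure.

```bash
python3 - <<'E'
from h import *
c=camera('top');im=c['color'];cv2.imwrite('pics/t2.png',im)
g=cv2.cvtColor(im,cv2.COLOR_BGR2GRAY)
s=camera('side')
a=cv2.resize(im[195:285,110:270],(800,450),interpolation=cv2.INTER_CUBIC);cv2.imwrite('pics/t2c.png',a)
sub=g[205:285,118:264]
for th in(60,100):
  n,l,st,ce=cv2.connectedComponentsWithStats((sub<th).astype(np.uint8))
  for i in range(1,n):
    if st[i,4]>15: print(th,st[i]+[118,205,0,0,0],ce[i]+[118,205])
print('track(z.0505)',ray(c,[[141,240],[238,239]],.0505).round(4).tolist())
print('clip top',ray(c,[[172,268]],.056).round(4),'grip top',ray(c,[[211,236]],.0895).round(4))
print('deck',ray(c,[[119,207],[263,207],[264,273],[119,275]],.05).round(4).tolist())
print('side clip',ray(s,[[233,400]],.056).round(4),'grip top',ray(s,[[237,325]],.0895).round(4))
cv2.imwrite('pics/s2c.png',cv2.resize(s['color'][290:450,150:310],(640,640),interpolation=cv2.INTER_CUBIC)[:600])
E
```

```text
60 [121 205 143  72 472] [204.87923729 262.69279661]
60 [141 228  97  20 456] [200.43421053 238.37719298]
100 [ 119  205  145   80 1241] [197.98066076 260.39403707]
100 [140 228  98  24 647] [198.45440495 239.28284389]
track(z.0505) [[0.5109, 0.2945, 0.0505], [0.5145, 0.1205, 0.0505]]
clip top [[0.4614 0.2344 0.056 ]] grip top [[0.5134 0.1611 0.0895]]
deck [[0.5706, 0.3393, 0.05], [0.572, 0.078, 0.05], [0.4553, 0.0735, 0.05], [0.448, 0.3318, 0.05]]
side clip [[0.4616 0.2346 0.056 ]] grip top [[0.5097 0.1611 0.0895]]
```

View pics/t2c.png

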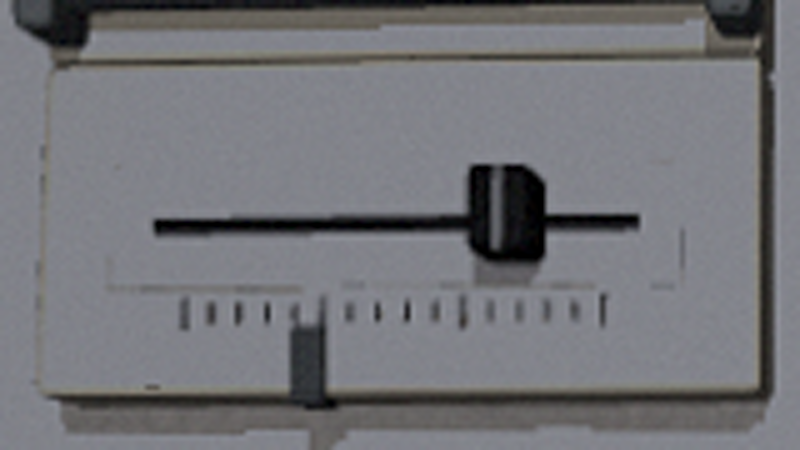

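View pics/s2c.png

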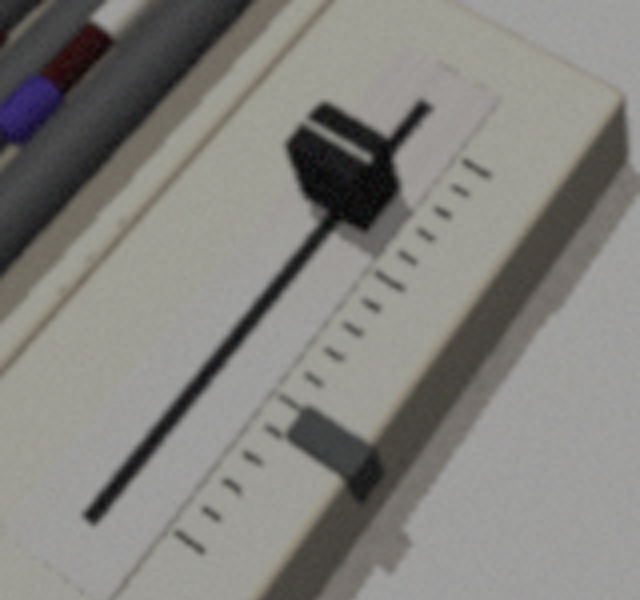

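```bash
cat > to.py <<'E'
import sys
from h import *
s=r.read_state();M=R.from_quat(s['eef_rot'])
t=np.array(list(map(float,sys.argv[1:4])))
print('shift',(M.inv().apply(t-s['ee_pos'])).round(4))
Rt=R.from_matrix(np.array([[np.sin(np.radians(1.3)),-np.cos(np.radians(1.3)),0],[-np.cos(np.radians(1.3)),-np.sin(np.radians(1.3)),0],[0,0,-1]]).T)
print('turn/2',((M.inv()*Rt).as_rotvec()/2).round(4))
print(s['time'],np.round(s['ee_pos'],4),np.round(s['ft_force'],2),round(s['width'],4),np.round(s['joint_positions'],2))
E
python3 - <<'E'
from h import *
c=camera('top');s=camera('side')
print('grip',ray(c,[[209.2,237]],.0895).round(4),ray(s,[[235,326.8]],.0895).round(4))
print('clip',ray(c,[[171.2,267.4]],.056).round(4),ray(s,[[233.75,400.5]],.056).round(4))
E
python3 -m crank '[{"x":-0.013,"y":-0.036,"az":0.03},{"x":-0.025,"y":-0.072,"az":0.06},{"x":-0.038,"y":-0.108,"az":0.09},{"x":-0.05,"y":-0.144,"az":0.12},{"x":-0.063,"y":-0.18,"az":0.159}]'
python3 to.py 0.51 0.164 0.2
```

```text
grip [[0.5117 0.1641 0.0895]] [[0.5102 0.1647 0.0895]]
clip [[0.4624 0.2359 0.056 ]] [[0.4604 0.2346 0.056 ]]
shift [-0.6095 -0.5355  0.0226]
turn/2 [0.     0.0002 0.1586]
0.3 [ 0.2083 -0.5891  0.2223] [-0.32  0.13  0.16] 0.0871 [ 1.21  0.33 -0.06  1.46  0.02  1.35 -0.09]schema error: expected keys x, y, z, ax, ay, az, claw
```

Every row needs all its keys.

```bash

python3 -m crank '[{"x":-0.013,"y":-0.036,"z":0,"ax":0,"ay":0,"az":0.03,"claw":-1},{"x":-0.025,"y":-0.072,"z":0,"ax":0,"ay":0,"az":0.06,"claw":-1},{"x":-0.038,"y":-0.108,"z":0,"ax":0,"ay":0,"az":0.09,"claw":-1},{"x":-0.05,"y":-0.144,"z":0,"ax":0,"ay":0,"az":0.12,"claw":-1},{"x":-0.063,"y":-0.18,"z":0,"ax":0,"ay":0,"az":0.159,"claw":-1}]'
python3 to.py 0.51 0.164 0.2
```

```text
time: 0.72
ee_pos: [0.3582, -0.4687, 0.2227]
eef_rot: [0.714, -0.7, 0.0, 0.0]
ft_force: [1.0, -1.1, -0.1]
width: 0.0872
shift [-0.6297 -0.1637  0.0225]
turn/2 [-0.0001 -0.0002 -0.0019]
0.7167 [ 0.3582 -0.4687  0.2227] [ 0.97 -1.14 -0.1 ] 0.0872 [ 0.95  0.26 -0.13  1.55  0.04  1.33 -0.74]
```

```bash

python3 -m crank '[{"x":-0.04,"y":-0.012,"z":0,"ax":0,"ay":0,"az":0,"claw":-1},{"x":-0.08,"y":-0.024,"z":0,"ax":0,"ay":0,"az":0,"claw":-1},{"x":-0.12,"y":-0.036,"z":0,"ax":0,"ay":0,"az":0,"claw":-1},{"x":-0.16,"y":-0.048,"z":0,"ax":0,"ay":0,"az":0,"claw":-1},{"x":-0.2,"y":-0.06,"z":0,"ax":0,"ay":0,"az":0,"claw":-1}]'
python3 -m crank '[{"x":-0.04,"y":-0.012,"z":0,"ax":0,"ay":0,"az":0,"claw":-1},{"x":-0.08,"y":-0.024,"z":0,"ax":0,"ay":0,"az":0,"claw":-1},{"x":-0.12,"y":-0.036,"z":0,"ax":0,"ay":0,"az":0,"claw":-1},{"x":-0.16,"y":-0.048,"z":0,"ax":0,"ay":0,"az":0,"claw":-1},{"x":-0.2,"y":-0.06,"z":0,"ax":0,"ay":0,"az":0,"claw":-1}]'
python3 -m crank '[{"x":-0.04,"y":-0.009,"z":0,"ax":0,"ay":0,"az":0,"claw":-1},{"x":-0.08,"y":-0.018,"z":0,"ax":0,"ay":0,"az":0,"claw":-1},{"x":-0.12,"y":-0.027,"z":0,"ax":0,"ay":0,"az":0,"claw":-1},{"x":-0.16,"y":-0.036,"z":0,"ax":0,"ay":0,"az":0,"claw":-1},{"x":-0.2,"y":-0.044,"z":0,"ax":0,"ay":0,"az":0,"claw":-1}]'
python3 to.py 0.511 0.1644 0.057
```

```text
time: 1.13
ee_pos: [0.4126, -0.2671, 0.2226]
eef_rot: [0.715, -0.699, 0.0, 0.0]
ft_force: [1.0, -0.4, 0.2]
width: 0.0869
time: 1.55
ee_pos: [0.4681, -0.0663, 0.2229]
eef_rot: [0.715, -0.699, 0.0, -0.0]
ft_force: [1.3, -1.1, 0.1]
width: 0.087
time: 1.97
ee_pos: [0.5078, 0.1345, 0.2228]
eef_rot: [0.715, -0.7, 0.0, -0.0]
ft_force: [1.1, -0.4, 0.7]
width: 0.0876
shift [-0.0299 -0.0037  0.1658]
turn/2 [-0.0004 -0.0001 -0.0007]
1.9667 [0.5078 0.1345 0.2228] [ 1.13 -0.44  0.67] 0.0876 [ 0.28  0.17 -0.69  1.69  0.11  1.32 -1.98]
```

```bash

python3 -m crank '[{"x":-0.03,"y":-0.004,"z":0,"ax":0,"ay":0,"az":0,"claw":-1},{"x":-0.03,"y":-0.004,"z":0.025,"ax":0,"ay":0,"az":0,"claw":-1},{"x":-0.03,"y":-0.004,"z":0.05,"ax":0,"ay":0,"az":0,"claw":-1},{"x":-0.03,"y":-0.004,"z":0.075,"ax":0,"ay":0,"az":0,"claw":-1},{"x":-0.03,"y":-0.004,"z":0.1,"ax":0,"ay":0,"az":0,"claw":-1}]'
python3 to.py 0.511 0.1644 0.058
python3 - <<'E'
from h import *
s=camera('side')['color'];t=camera('top')['color']
a=cv2.resize(s[200:460,110:400],(446,400));b=cv2.resize(t[190:290,110:270],(350,219))
o=np.zeros((400,800,3),np.uint8);o[:,:446]=a;o[:219,448:798]=b;cv2.imwrite('pics/p3.png',o)
E
```

```text
time: 2.38
ee_pos: [0.5109, 0.1629, 0.1215]
eef_rot: [0.715, -0.699, 0.0, -0.0]
ft_force: [-0.0, -0.1, 0.3]
width: 0.0871
shift [-0.0016 -0.0001  0.0635]
turn/2 [-0.0002 -0.0001 -0.0003]
2.3833 [0.5109 0.1629 0.1215] [-0.05 -0.13  0.28] 0.0871 [ 0.2   0.29 -0.69  1.79  0.21  1.13 -2.1 ]
```

View pics/p3.png

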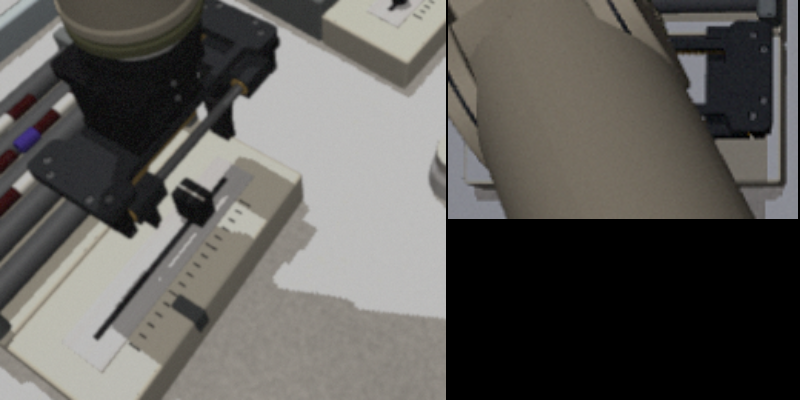

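The side view shows the grip, at (193,200) in the crop, between the open fingers. The top view is blocked by the arm. I'll descend and close gently.

```bash

python3 -m crank '[{"x":-0.001,"y":0,"z":0.016,"ax":0,"ay":0,"az":0,"claw":-1},{"x":-0.001,"y":0,"z":0.032,"ax":0,"ay":0,"az":0,"claw":-1},{"x":-0.001,"y":0,"z":0.048,"ax":0,"ay":0,"az":0,"claw":-1},{"x":-0.001,"y":0,"z":0.062,"ax":0,"ay":0,"az":0,"claw":-1},{"x":-0.001,"y":0,"z":0.062,"ax":0,"ay":0,"az":0,"claw":-1}]' 8
python3 -m crank '[{"x":0,"y":0,"z":0,"ax":0,"ay":0,"az":0,"claw":0.3},{"x":0,"y":0,"z":0,"ax":0,"ay":0,"az":0,"claw":0.4},{"x":0,"y":0,"z":0,"ax":0,"ay":0,"az":0,"claw":0.5},{"x":0,"y":0,"z":0,"ax":0,"ay":0,"az":0,"claw":0.8},{"x":0,"y":0,"z":0,"ax":0,"ay":0,"az":0,"claw":0.8}]' 8
python3 -m crank '[{"x":0,"y":0,"z":0,"ax":0,"ay":0,"az":0,"claw":0.8},{"x":0,"y":0,"z":0,"ax":0,"ay":0,"az":0,"claw":0.8},{"x":0,"y":0,"z":0,"ax":0,"ay":0,"az":0,"claw":0.8},{"x":0,"y":0,"z":0,"ax":0,"ay":0,"az":0,"claw":0.8},{"x":0,"y":0,"z":0,"ax":0,"ay":0,"az":0,"claw":0.8}]' 8
python3 to.py 0.511 0.1644 0.058
```

```text
time: 2.9
ee_pos: [0.5104, 0.1632, 0.0597]
eef_rot: [0.715, -0.699, -0.001, 0.001]
ft_force: [-0.7, 0.0, 0.4]
width: 0.0874
time: 3.32
ee_pos: [0.5114, 0.1638, 0.0613]
eef_rot: [0.715, -0.699, 0.0, -0.0]
ft_force: [-0.0, -0.2, -0.9]
width: 0.0615
time: 3.73
ee_pos: [0.511, 0.1637, 0.0605]
eef_rot: [0.715, -0.699, 0.0, 0.0]
ft_force: [1.0, 0.2, -0.3]
width: 0.0279
shift [-0.0007 -0.      0.0025]
turn/2 [ 0.     -0.     -0.0004]
3.7333 [0.511  0.1637 0.0605] [ 1.    0.2  -0.35] 0.0279 [ 0.18  0.37 -0.66  1.84  0.27  1.02 -2.15]
```

```bash

python3 -m crank '[{"x":0,"y":0,"z":0,"ax":0,"ay":0,"az":0,"claw":0.8},{"x":0,"y":0,"z":0,"ax":0,"ay":0,"az":0,"claw":0.8},{"x":0,"y":0,"z":0,"ax":0,"ay":0,"az":0,"claw":0.8},{"x":0,"y":0,"z":0,"ax":0,"ay":0,"az":0,"claw":0.8},{"x":0,"y":0,"z":0,"ax":0,"ay":0,"az":0,"claw":0.8}]' 8
python3 -m crank '[{"x":-0.004,"y":0,"z":0,"ax":0,"ay":0,"az":0,"claw":0.8},{"x":-0.012,"y":0,"z":0,"ax":0,"ay":0,"az":0,"claw":0.8},{"x":-0.02,"y":0,"z":0,"ax":0,"ay":0,"az":0,"claw":0.8},{"x":-0.028,"y":0,"z":0,"ax":0,"ay":0,"az":0,"claw":0.8},{"x":-0.036,"y":0,"z":0,"ax":0,"ay":0,"az":0,"claw":0.8}]' 8
python3 -m crank '[{"x":-0.01,"y":0,"z":0,"ax":0,"ay":0,"az":0,"claw":0.8},{"x":-0.02,"y":0,"z":0,"ax":0,"ay":0,"az":0,"claw":0.8},{"x":-0.03,"y":0,"z":0,"ax":0,"ay":0,"az":0,"claw":0.8},{"x":-0.036,"y":0,"z":0,"ax":0,"ay":0,"az":0,"claw":0.8},{"x":-0.036,"y":0,"z":0,"ax":0,"ay":0,"az":0,"claw":0.8}]' 8
python3 to.py 0.5094 0.2363 0.0605
python3 - <<'E'
from h import *
s=camera('side')['color']
cv2.imwrite('pics/p4.png',cv2.resize(s[300:450,140:340],(800,600),interpolation=cv2.INTER_CUBIC))
E
```

```text
time: 4.15
ee_pos: [0.511, 0.1637, 0.0605]
eef_rot: [0.715, -0.699, 0.0, 0.0]
ft_force: [0.3, -0.2, 0.6]
width: 0.0218
time: 4.57
ee_pos: [0.5102, 0.2009, 0.0606]
eef_rot: [0.715, -0.699, 0.0, -0.0]
ft_force: [-0.1, -2.5, -0.1]
width: 0.022
time: 4.98
ee_pos: [0.5094, 0.2379, 0.0605]
eef_rot: [0.715, -0.699, -0.0, -0.001]
ft_force: [1.1, 2.3, -1.3]
width: 0.022
shift [ 0.0016 -0.      0.    ]
turn/2 [-0.0003  0.0008  0.0006]
4.9833 [0.5094 0.2379 0.0605] [ 1.11  2.33 -1.31] 0.022 [ 0.04  0.43 -0.68  1.78  0.31  1.04 -2.29]
```

View pics/p4.png

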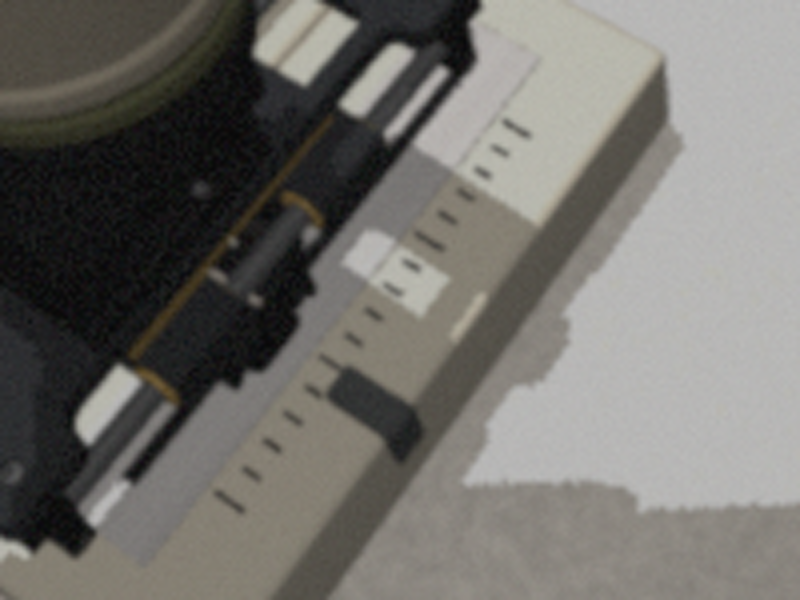

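The gripper hides the grip, and the clip is at (375,410) in this crop. I'll settle, open, rise and check from above.

```bash

python3 -m crank '[{"x":0,"y":0,"z":0,"ax":0,"ay":0,"az":0,"claw":0.8},{"x":0,"y":0,"z":0,"ax":0,"ay":0,"az":0,"claw":0.8},{"x":0,"y":0,"z":0,"ax":0,"ay":0,"az":0,"claw":0.8},{"x":0,"y":0,"z":0,"ax":0,"ay":0,"az":0,"claw":0.8},{"x":0,"y":0,"z":0,"ax":0,"ay":0,"az":0,"claw":0.8}]' 8
python3 -m crank '[{"x":0,"y":0,"z":0,"ax":0,"ay":0,"az":0,"claw":0},{"x":0,"y":0,"z":0,"ax":0,"ay":0,"az":0,"claw":0},{"x":0,"y":0,"z":0,"ax":0,"ay":0,"az":0,"claw":0},{"x":0,"y":0,"z":0,"ax":0,"ay":0,"az":0,"claw":0},{"x":0,"y":0,"z":0,"ax":0,"ay":0,"az":0,"claw":0}]' 8
python3 -m crank '[{"x":0,"y":0,"z":-0.03,"ax":0,"ay":0,"az":0,"claw":0},{"x":0,"y":0,"z":-0.06,"ax":0,"ay":0,"az":0,"claw":0},{"x":0,"y":0,"z":-0.09,"ax":0,"ay":0,"az":0,"claw":0},{"x":0,"y":0,"z":-0.12,"ax":0,"ay":0,"az":0,"claw":0},{"x":0,"y":0,"z":-0.15,"ax":0,"ay":0,"az":0,"claw":0}]'
python3 -m crank '[{"x":0.04,"y":0,"z":0,"ax":0,"ay":0,"az":0,"claw":0},{"x":0.08,"y":0,"z":0,"ax":0,"ay":0,"az":0,"claw":0},{"x":0.12,"y":0,"z":0,"ax":0,"ay":0,"az":0,"claw":0},{"x":0.16,"y":0,"z":0,"ax":0,"ay":0,"az":0,"claw":0},{"x":0.2,"y":0,"z":0,"ax":0,"ay":0,"az":0,"claw":0}]'
python3 -m crank '[{"x":0.04,"y":0,"z":0,"ax":0,"ay":0,"az":0,"claw":0},{"x":0.08,"y":0,"z":0,"ax":0,"ay":0,"az":0,"claw":0},{"x":0.1,"y":0,"z":0,"ax":0,"ay":0,"az":0,"claw":0},{"x":0.1,"y":0,"z":0,"ax":0,"ay":0,"az":0,"claw":0},{"x":0.1,"y":0,"z":0,"ax":0,"ay":0,"az":0,"claw":0}]'
python3 - <<'E'
from h import *
t=camera('top')['color'];s=camera('side')['color']
a=cv2.resize(t[215:285,130:210],(685,600),interpolation=cv2.INTER_CUBIC);cv2.imwrite('pics/t5.png',a)
cv2.imwrite('pics/s5.png',cv2.resize(s[330:430,150:270],(720,600),interpolation=cv2.INTER_CUBIC))
E
```

```text
time: 5.45
ee_pos: [0.5094, 0.2355, 0.0605]
eef_rot: [0.715, -0.699, 0.0, 0.0]
ft_force: [-0.7, 1.4, -1.5]
width: 0.0221
time: 5.87
ee_pos: [0.5094, 0.2356, 0.0605]
eef_rot: [0.715, -0.699, 0.0, 0.0]
ft_force: [0.4, 0.7, 0.1]
width: 0.0415
time: 6.28
ee_pos: [0.5091, 0.2357, 0.2121]
eef_rot: [0.715, -0.699, 0.0, 0.0]
ft_force: [1.5, 0.6, -0.4]
width: 0.0435
time: 6.7
ee_pos: [0.5135, 0.0338, 0.2108]
eef_rot: [0.715, -0.699, 0.0, -0.0]
ft_force: [0.8, 0.4, 0.4]
width: 0.0434
time: 7.12
ee_pos: [0.5158, -0.0652, 0.2105]
eef_rot: [0.714, -0.7, -0.0, 0.0]
ft_force: [-0.2, 0.6, -0.8]
width: 0.0436
```

View pics/t5.png

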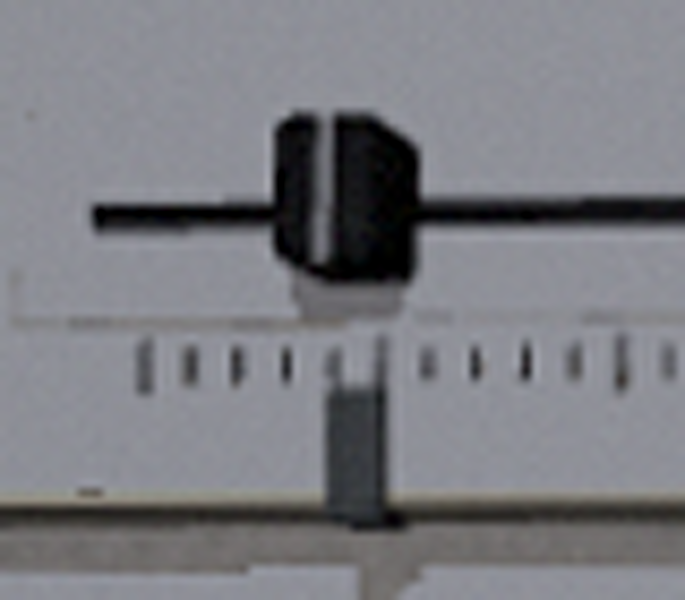

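View pics/s5.png

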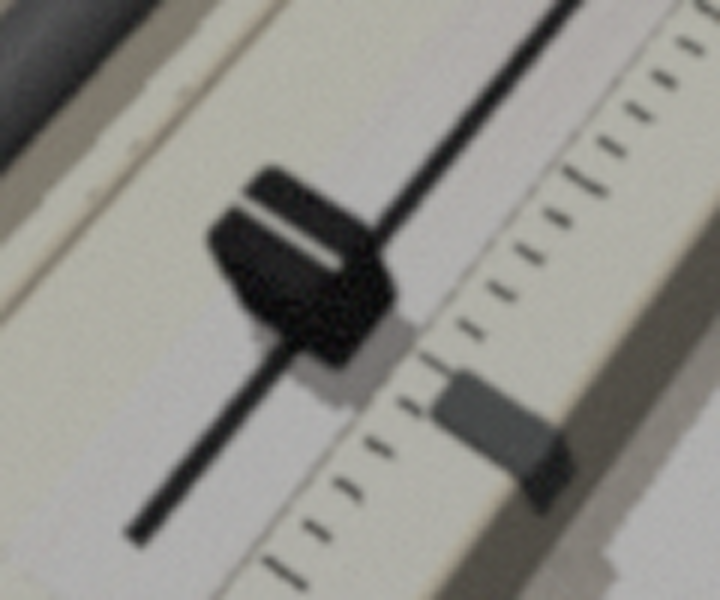

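Top crop: the white line runs from (325,118) to (321,262) and the clip face spans x 327–383, centred at y 452. Side crop: the line runs from (243,202) to (340,268) and the clip face is centred at (496,423).

```bash
python3 - <<'E'
from h import *
u=np.array([-.0227,.9997,0])
c=camera('top');s=camera('side')
T=lambda p:(np.array(p)+.5)/8.5625+[130,215]-.5
S=lambda p:(np.array(p)+.5)/6+[150,330]-.5
for n,c,f,g,k in(('top',c,T,[323,190],[355,452]),('side',s,S,[291,235],[496,423])):
    G=ray(c,[f(g)],.0895)[0];C=ray(c,[f(k)],.056)[0];print(n,G.round(4),C.round(4),'need',((C-G)@u).round(4))
print('white line top',ray(c,[T([325,118]),T([321,262])],.0895).round(4).tolist() if n=='top' else '')
c=camera('top')
print('track ends',ray(c,[[141,240],[238,239]],.0505).round(4).tolist(), 'front deck edge', ray(c,[T([5,505]),T([680,497])],.05).round(4).tolist())
# subpixel clip columns / rows in the top picture
g=cv2.cvtColor(c['color'],cv2.COLOR_BGR2GRAY)
print(g[262:274,165:180])
print('grip rows');print(g[230:244,160:182])
E
```

```text
top [0.5114 0.2365 0.0895] [0.4625 0.2362 0.056 ] need 0.0008
side [0.5111 0.2348 0.0895] [0.4624 0.2352 0.056 ] need 0.0016
white line top 
track ends [[0.5109, 0.2945, 0.0505], [0.5145, 0.1205, 0.0505]] front deck edge [[0.451, 0.3114, 0.05], [0.4548, 0.1698, 0.05]]
[[144 145 135  67  53  57  57  60  58  36 116 148 147 145 143]
 [144 147 134  68  52  60  56  59  57  40 115 150 147 141 144]
 [145 147 136  67  52  56  59  61  59  46 117 148 146 145 143]
 [143 147 135  62  53  58  62  58  61  44 116 148 142 144 144]
 [145 146 137  62  53  59  57  60  57  43 114 148 145 147 145]
 [145 147 135  64  56  54  56  58  63  44 114 147 141 144 144]
 [145 145 138  68  52  58  59  62  58  40 114 149 144 144 145]
 [148 145 135  70  55  59  59  59  62  46 111 147 142 143 143]
 [146 147 138  67  53  57  56  60  60  46 114 150 146 146 142]
 [143 147 136  67  54  60  56  62  63  39 110 148 148 146 147]
 [146 148 139  70  57  58  58  60  61  44 111 149 146 144 148]
 [115 117 105  54  54  53  54  52  51  40  84 110 107 104 105]]
grip rows
[[145 144  34   1  15  16  25  82 107  13  18  18  20  10   0  1
[... 538 characters left out ...]
1  20  19   9   4   8   7   0
   26 138 150 149]
 [139 141   6  18  24  13  42 100 100  15  21  22  22   8  11   1   1   1
   23 124 136 133]
 [ 98  98  13  13  17  15  43  93  93  11  23  26  17  11   0   1   0  11
    4  61  69  68]
 [ 16   5   4  24  17  16  60  96  77  17  18  24  20  18  11   1   5   0
    4  11  17   7]
 [ 11   8  12  19  22  15  67 115  72  18  23  26  17  13   8   4   0   2
   11  14  11   9]
 [ 75  80  18  15  21  14  64 112  71  20  16  27  16   3   9   1   5   1
   35  89 100  97]
 [132 116   5  12  17  12  67 114  70  13  22  24  17  15   2   5   1   0
   62 140 153 148]
 [149 126   0  14  11  22  64 115  71  13  24  22  13  14  11   0   0   1
   58 135 147 148]]
```

Both views say the grip is about 1.3 mm short in +y. There's plenty of time, so I'll regrip with the jaws centred at y = 0.2369.

```bash

python3 -m crank '[{"x":-0.04,"y":0,"z":0,"ax":0,"ay":0,"az":0,"claw":0},{"x":-0.08,"y":0,"z":0,"ax":0,"ay":0,"az":0,"claw":0},{"x":-0.12,"y":0,"z":0,"ax":0,"ay":0,"az":0,"claw":0},{"x":-0.16,"y":0,"z":0,"ax":0,"ay":0,"az":0,"claw":0},{"x":-0.2,"y":0,"z":0,"ax":0,"ay":0,"az":0,"claw":0}]' 8
python3 -m crank '[{"x":-0.04,"y":0,"z":0,"ax":0,"ay":0,"az":0,"claw":0},{"x":-0.08,"y":0,"z":0,"ax":0,"ay":0,"az":0,"claw":0},{"x":-0.1013,"y":0,"z":0,"ax":0,"ay":0,"az":0,"claw":0},{"x":-0.1013,"y":0,"z":0,"ax":0,"ay":0,"az":0,"claw":0},{"x":-0.1013,"y":0,"z":0,"ax":0,"ay":0,"az":0,"claw":0}]' 8
python3 -m crank '[{"x":0,"y":0,"z":0,"ax":0,"ay":0,"az":0,"claw":0},{"x":0,"y":0,"z":0.02,"ax":0,"ay":0,"az":0,"claw":0},{"x":0,"y":0,"z":0.04,"ax":0,"ay":0,"az":0,"claw":0},{"x":0,"y":0,"z":0.06,"ax":0,"ay":0,"az":0,"claw":0},{"x":0,"y":0,"z":0.08,"ax":0,"ay":0,"az":0,"claw":0}]' 8
python3 to.py 0.5093 0.2369 0.0605
```

```text
time: 7.78
ee_pos: [0.511, 0.1385, 0.2109]
eef_rot: [0.715, -0.699, 0.0, -0.0]
ft_force: [1.2, -0.4, -0.5]
width: 0.0438
time: 8.2
ee_pos: [0.5084, 0.2393, 0.2104]
eef_rot: [0.716, -0.698, -0.0, -0.0]
ft_force: [-0.4, -0.8, -0.5]
width: 0.0437
time: 8.62
ee_pos: [0.5099, 0.2352, 0.1298]
eef_rot: [0.714, -0.7, 0.001, 0.0]
ft_force: [0.5, -0.2, 0.3]
width: 0.0432
shift [-0.0018  0.0006  0.0693]
turn/2 [-0.0003 -0.0005 -0.0017]
8.6167 [0.5099 0.2352 0.1298] [ 0.54 -0.15  0.32] 0.0432 [ 0.09  0.35 -0.71  1.72  0.25  1.17 -2.25]
```

```bash

python3 -m crank '[{"x":0,"y":0,"z":0.02,"ax":0,"ay":0,"az":0,"claw":0},{"x":0,"y":0,"z":0.04,"ax":0,"ay":0,"az":0,"claw":0},{"x":0,"y":0,"z":0.055,"ax":0,"ay":0,"az":0,"claw":0},{"x":0,"y":0,"z":0.07,"ax":0,"ay":0,"az":0,"claw":0},{"x":0,"y":0,"z":0.07,"ax":0,"ay":0,"az":0,"claw":0}]' 8
python3 -m crank '[{"x":0,"y":0,"z":0,"ax":0,"ay":0,"az":0,"claw":0},{"x":0,"y":0,"z":0,"ax":0,"ay":0,"az":0,"claw":0},{"x":0,"y":0,"z":0,"ax":0,"ay":0,"az":0,"claw":0},{"x":0,"y":0,"z":0,"ax":0,"ay":0,"az":0,"claw":0},{"x":0,"y":0,"z":0,"ax":0,"ay":0,"az":0,"claw":0}]' 8
python3 to.py 0.5093 0.2369 0.0605
```

```text
time: 9.03
ee_pos: [0.5083, 0.2344, 0.0578]
eef_rot: [0.714, -0.7, -0.0, 0.002]
ft_force: [-0.3, -0.3, -0.8]
width: 0.0438
time: 9.45
ee_pos: [0.5098, 0.237, 0.0613]
eef_rot: [0.715, -0.699, 0.0, -0.0]
ft_force: [0.1, -0.4, 1.4]
width: 0.0436
shift [0.0001 0.0005 0.0008]
turn/2 [-0.0006  0.0001 -0.0005]
9.45 [0.5098 0.237  0.0613] [ 0.07 -0.42  1.35] 0.0436 [ 0.05  0.43 -0.69  1.78  0.31  1.04 -2.3 ]
```

Settled at y = 0.237. Now I close, open, lift and retreat.

```bash

python3 -m crank '[{"x":0,"y":0,"z":0,"ax":0,"ay":0,"az":0,"claw":0.8},{"x":0,"y":0,"z":0,"ax":0,"ay":0,"az":0,"claw":0.8},{"x":0,"y":0,"z":0,"ax":0,"ay":0,"az":0,"claw":0.8},{"x":0,"y":0,"z":0,"ax":0,"ay":0,"az":0,"claw":0.8},{"x":0,"y":0,"z":0,"ax":0,"ay":0,"az":0,"claw":0.8}]' 8
python3 -m crank '[{"x":0,"y":0,"z":0,"ax":0,"ay":0,"az":0,"claw":0.8},{"x":0,"y":0,"z":0,"ax":0,"ay":0,"az":0,"claw":0.8},{"x":0,"y":0,"z":0,"ax":0,"ay":0,"az":0,"claw":0.8},{"x":0,"y":0,"z":0,"ax":0,"ay":0,"az":0,"claw":0.8},{"x":0,"y":0,"z":0,"ax":0,"ay":0,"az":0,"claw":0.8}]' 8
python3 -m crank '[{"x":0,"y":0,"z":0,"ax":0,"ay":0,"az":0,"claw":0},{"x":0,"y":0,"z":0,"ax":0,"ay":0,"az":0,"claw":0},{"x":0,"y":0,"z":0,"ax":0,"ay":0,"az":0,"claw":0},{"x":0,"y":0,"z":0,"ax":0,"ay":0,"az":0,"claw":0},{"x":0,"y":0,"z":0,"ax":0,"ay":0,"az":0,"claw":0}]' 8
python3 -m crank '[{"x":0,"y":0,"z":-0.03,"ax":0,"ay":0,"az":0,"claw":0},{"x":0,"y":0,"z":-0.06,"ax":0,"ay":0,"az":0,"claw":0},{"x":0,"y":0,"z":-0.09,"ax":0,"ay":0,"az":0,"claw":0},{"x":0,"y":0,"z":-0.12,"ax":0,"ay":0,"az":0,"claw":0},{"x":0,"y":0,"z":-0.15,"ax":0,"ay":0,"az":0,"claw":0}]'
python3 -m crank '[{"x":0.04,"y":0,"z":0,"ax":0,"ay":0,"az":0,"claw":0},{"x":0.08,"y":0,"z":0,"ax":0,"ay":0,"az":0,"claw":0},{"x":0.12,"y":0,"z":0,"ax":0,"ay":0,"az":0,"claw":0},{"x":0.16,"y":0,"z":0,"ax":0,"ay":0,"az":0,"claw":0},{"x":0.2,"y":0,"z":0,"ax":0,"ay":0,"az":0,"claw":0}]'
python3 -m crank '[{"x":0.04,"y":0,"z":0,"ax":0,"ay":0,"az":0,"claw":0},{"x":0.08,"y":0,"z":0,"ax":0,"ay":0,"az":0,"claw":0},{"x":0.1,"y":0,"z":0,"ax":0,"ay":0,"az":0,"claw":0},{"x":0.1,"y":0,"z":0,"ax":0,"ay":0,"az":0,"claw":0},{"x":0.1,"y":0,"z":0,"ax":0,"ay":0,"az":0,"claw":0}]'
python3 - <<'E'
from h import *
t=camera('top')['color'];s=camera('side')['color']
cv2.imwrite('pics/t6.png',cv2.resize(t[215:285,130:210],(685,600),interpolation=cv2.INTER_CUBIC))
cv2.imwrite('pics/s6.png',cv2.resize(s[330:430,150:270],(720,600),interpolation=cv2.INTER_CUBIC))
print(cv2.cvtColor(t,cv2.COLOR_BGR2GRAY)[230:244,160:182].mean(0).round())
E
```

```text
time: 9.87
ee_pos: [0.5094, 0.2368, 0.0605]
eef_rot: [0.715, -0.699, 0.0, 0.0]
ft_force: [-0.6, -1.0, 0.6]
width: 0.022
time: 10.28
ee_pos: [0.5094, 0.2368, 0.0605]
eef_rot: [0.715, -0.699, 0.0, 0.0]
ft_force: [-0.6, -1.2, 2.3]
width: 0.0218
time: 10.7
ee_pos: [0.5094, 0.2371, 0.0605]
eef_rot: [0.715, -0.699, -0.0, -0.0]
ft_force: [0.3, -0.6, -0.5]
width: 0.0419
time: 11.12
ee_pos: [0.5091, 0.237, 0.2121]
eef_rot: [0.715, -0.699, 0.0, -0.0]
ft_force: [0.5, 0.9, 0.1]
width: 0.0435
time: 11.53
ee_pos: [0.5134, 0.0352, 0.2108]
eef_rot: [0.715, -0.699, 0.0, -0.0]
ft_force: [0.6, -0.2, -0.5]
width: 0.0435
time: 11.95
ee_pos: [0.5158, -0.0639, 0.2105]
eef_rot: [0.714, -0.7, -0.0, -0.0]
ft_force: [0.9, 0.6, -0.5]
width: 0.0433
[120.  32.  13.  17.  17.  32.  92. 117.  14.  20.  20.  21.  12.   6.
   4.   8.  12.  27. 109. 119. 117. 117.]
```

View pics/t6.png

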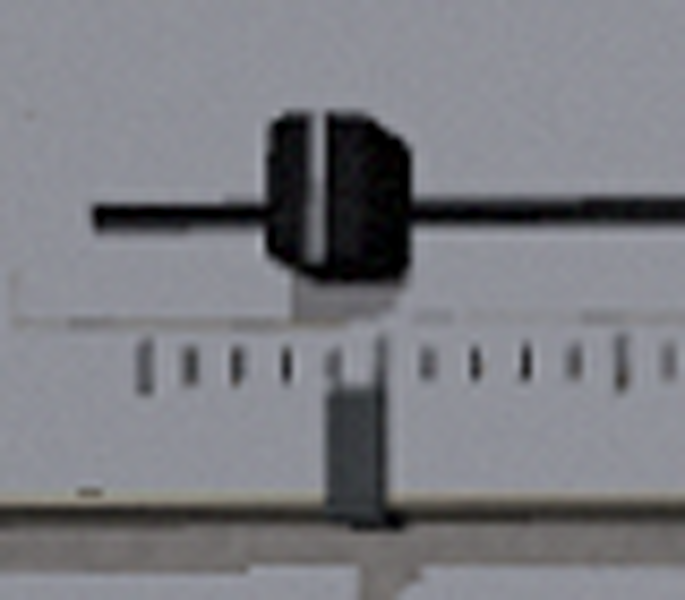

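View pics/s6.png

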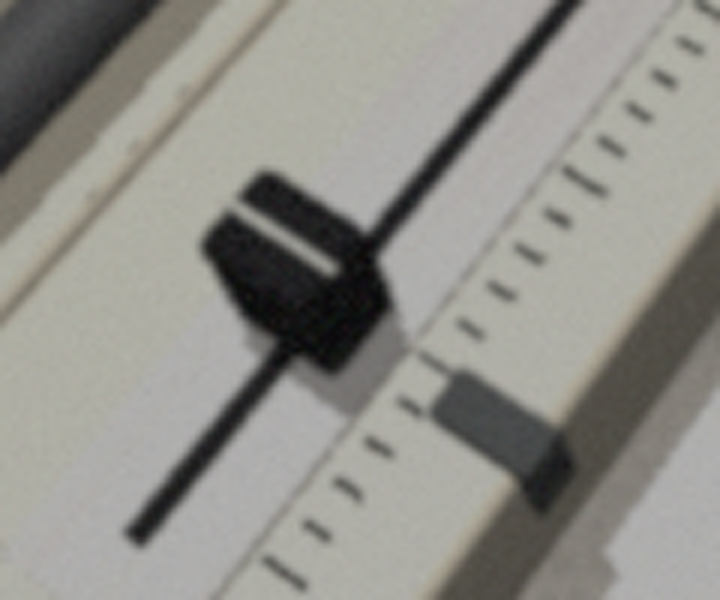

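Line mid is now (317,190) in the top crop, and (286,240) in the side crop, running from (237,208) to (335,272). The light box control was never touched. I'll check the residual and hand in.

```bash
python3 - <<'E'
from h import *
from bench import close_job
u=np.array([-.0227,.9997,0])
for n,k,o,g,p in(('top',8.5625,[129.5,214.5],[317,190],[353.5,452]),('side',6,[149.5,329.5],[286,240],[496,423])):
    c=camera(n);G,C=[ray(c,[np.array(q)/k+o],z)[0] for q,z in((g,.0895),(p,.056))];print(n,((C-G)@u).round(4))
    if n=='top':
        d=c['color'].astype(int);b=cv2.imread('pics/top1.png').astype(int)
        print('dimmer diff',abs(d-b)[235:285,370:465].mean())
close_job();print(r.read_state()['time'])
E
```

```text
top -0.0001
dimmer diff 21.818526315789473
side 0.0002
the job is handed in; nothing more can be done
the job is handed in; nothing more can be done
```

The mixer's speed grip now stands level with the marker clip. I let go of it and handed the job in at about 12 s of robot time.

- **Moves:** I gripped the speed control at 8 N, slid it about 72 mm along its track and released it. The cameras then showed it about 1.3 mm short, so I regripped it with the jaws at the corrected spot and released again.
- **Final alignment:** the remaining offset along the track was −0.1 mm in the top view and +0.2 mm in the side view. Calibration and hand-picked pixels limit that to about 1 mm. The arm was clear and raised, and the highest wrist force printed after a move was about 3 N.
- **Light box check, failed:** comparing the light box area before and after gave a large difference (mean 22 grey levels), so it does not confirm the dimmer stayed put. The arm was parked close to the light box, so the arm or its shadow probably caused this, but I did not look at that picture. The gripper only crossed that area with its tip about 0.21 m up, so I don't expect the dimmer was touched.

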